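Hold a radio filter module in the corner of its test fixture

TASK

Take the filter module with the orange grip bar and set it flat on the bed of the test fixture, with its two brass-plated sides facing the two sprung pins, then push it into the corner, without ramming it, until it pushes both pins in and sits square and tight against both stops at once. The pins push it back out when it is let go, so finish while holding it: do not let go, keep pressing it against both stops. Leave the blue module and everything else on the table where they are.

Things in the scene. Friction and masses are not known exactly. Their poses are not given: they have to be found in the camera images.
- orange_module_mid (a point): the module to be tested (0.18-0.35 kg), loose, flat on the table: an aluminium block 70 (own x) x 50 (own y) x 30 mm high with an orange grip bar centred on top, 40 (x) x 16 (y) x 26 mm high. This point: the block's centre, 15 mm above its underside; axes as the block; the bar spans 15 to 41 mm above it
- orange_module_corner (a point): the lower corner of the orange module's block between its two brass-plated sides: at +35 mm x, +25 mm y from its centre, at its underside
- orange_module: the same module as a body; origin at the centre of its underside. Its +x end and +y side carry brass plates, flush with the faces; an orange dot on the block's top marks the corner between them; its -y side has a white sticker
- fixture: test fixture, fixed to the table: a green bed plate 150 (own x) x 130 (own y) x 12 mm high, with two black stop bars on it at right angles, at its +x and +y edges; bed, stops and pins are slick (friction 0.2). An orange dot on the bed is near their corner; open on the -x and -y sides. Origin at the centre of the plate's underside
- fixture_corner (a point): where the inner faces of the two stops would meet, on the bed's upper face (12 mm above the table): at +55 mm x, +45 mm y in the fixture. Axes as the fixture. A seated module has its marked lower corner here, and its centre at -35 mm x, -25 mm y, +15 mm z from here
- stop_far: black stop bar along the bed's +x edge: 12 mm thick, 112 mm long, its top 20 mm above the bed; its working face looks to the fixture's -x. Rigid. Origin at the centre of its underside
- stop_left: black stop bar along the bed's +y edge: 12 mm thick, 122 mm long, its top 20 mm above the bed; its working face looks to the fixture's -y. Rigid. Origin at the centre of its underside
- pin_far (a joint): brass sprung pin, 8 mm across, through stop_far, 25 mm along it from the corner and 12 mm above the bed; travel in m, 0 = out, standing 6 mm proud of the stop's face; 0.006 = pushed level with the face (the module then touches the stop). Spring about 0.7 N at 0 and 2.8 N at 0.006
- pin_left (a joint): the like pin through stop_left, 35 mm along it from the corner and 12 mm above the bed; same travel and spring
- blue_module: a second module of the same shape with a blue grip bar and dot; origin at the centre of its underside; a bystander
- glass: empty drinking glass, 66 mm across, 120 mm high; origin at the centre of its underside; a bystander
- bottle: green glass bottle, 62 mm across, 200 mm high; origin at the centre of its underside; a bystander
- microphone: black hand microphone with keys, 100 x 55 x 26 mm; origin at the centre of its underside; a bystander
- pen: blue pen, 130 mm long, lying on the notepad; origin at the centre of its underside; a bystander
- screwdriver: screwdriver lying on the table behind the fixture; origin on its underside; a bystander
- meter: grey hand-held meter with a dial, 160 x 80 x 34 mm; origin at the centre of its underside; a bystander

How it is judged:
By the outcome, as a careful person would: the job done as asked, in the order asked, and still so for the second after the job is handed in, while the arm keeps its last pose, push and grip.
It also fails if it takes over 48 s, if anything falls off the work surface, if the arm or the gripper's body presses on something with over 40 N, if the wrist force passes 120 N, or if a joint passes its speed limit or range.

ROBOT

A 7-joint arm with a two-finger parallel gripper is mounted at the origin on the work surface. World frame = base frame: x ahead of the robot, y to its left, z up, the work surface at z = 0. Lengths are in m, angles in rad, forces in N, time in s.
With the tool pointing down it reaches from about 0.4 to 0.875 m from the base axis. Payload 19.3 kg.
Tool frame: the origin (TCP) lies between the finger pads; the fingertips stand ahead of it and the grasp point (between the pads) lies 8 mm behind it (bot.tip_extent is the x of the fingertips in the tool frame, in m); x points along the fingers, y is the direction in which the jaws open and shut, and the axes are right-handed (so a half turn about x gives the same grasp; the last joint's range is limited). The gripper opens to 85 mm and grips with 20 to 120 N. Pads are 22 mm wide; open, the fingers measure 114 mm over their backs; the gripper's body (76 mm by 85 mm) begins 54 mm behind the grasp point. The pads swing forward as they close: fully open they stand 13 mm farther back than shut.
Start: joints at [1.278, 0.521, -0.036, 1.599, 0.021, 1.021, -0.113], TCP at [0.138, -0.61, 0.242] pointing down, gripper open.
Joint ranges: [-2.91, 2.91], [-0.3, 2.13], [-1.5, 1.42], [0.17, 2.43], [-1.26, 4.41], [0.16, 1.93], [-2.52, 2.52]. Speed limits (rad/s): [1.89, 1.89, 2.39, 2.39, 3.01, 3.01, 3.01].

INTERFACE

Orientations are given as [roll, pitch, yaw] about the fixed x, y, z axes, in that order (R = Rz(yaw) Ry(pitch) Rx(roll)).
In Python, from workcell import observe, grab_frame, camera_info, bot, nets gives the robot as it stands.
- The arm moves only by the tool jog_arm, never from a script. Its argument "commands" is a list of rows, each a list of 6 numbers: the shift along the tool's x, y, z in mm, then the turn, a rotation vector about the tool's x, y, z in rad. A call has 1 to 20 rows; each row shifts and turns the pose as measured when the row begins, along the tool's axes as they then stand; what a row does not reach is not made up. A row lasts 1/10 s, in which the tool goes at most 50 mm and 8.59 degrees, less where a joint would pass 70% of its speed; a pose out of reach is approached as far as the arm can. A call is refused whole if a number of a shift passes 50 or a number of a turn 0.15, either way. A call with a gripper value outside its range is refused whole. "gripper" is the closure in counts, from 0 (fully open) to 255 (shut), set as the call begins (left out, the last holds). The fingers move at their own pace and stop on an object; "newtons" is the grip in N (left out, the last holds). Time passes only in rows, so rows that do not move let the fingers close. It gives the time, the measured TCP pose, the force and the opening at its end, in the units of the state.
- observe(): the state, without advancing time (a new reading comes with each control period).
- grab_frame(name): name is "scene" or "top" or "wrist"; returns the picture (480x640x3 uint8, red, green, blue); there is no depth.
- camera_info(name): a dict with "fov_y" (degrees; the focal length in pixels is half the picture's height over the tangent of half this angle, whatever the lens; pixels are square), "cx", "cy" (the principal point, pixels), "distortion" ([k1, k2, p1, p2, k3] as OpenCV has them; the pictures are not rectified), "R" (3x3) and "t" (3): a world point X has camera coordinates R X + t; the wrist camera has in their place "tool_from_camera" (4x4, takes a point from camera to tool coordinates, whose origin is the TCP and whose axes are the tool frame's). Camera axes: x right, y down, z forward; pixel columns grow to the right and rows downward; lengths in m; the calibration is good to about 2 mm. A picture is of the moment at which its call begins: read the wrist's pose just before it. camera_info takes no time and is no camera call.
- bot.job_done(): hands the job in, once; it reports no verdict.
Trained networks look in the newest picture that a camera, given by its name, has taken for a name from the list of things; names that differ only in an ending like _2 or _b are one class to them, and where a whole thing is asked for, a point or a joint stands for the part that bears it (a point fixed in the world has none). Each returns a list of dicts, best first, with "p" (0 to 1); they miss things now and then, are a little off and sometimes report something else, mostly with a low value. They report only what shows in the picture. A call takes as long as a camera call.
- nets.find_in(camera, name): "rect" ([left, top, right, bottom] in pixels, round what is visible of it).
- nets.silhouettes(camera, name): "mask" (480x640 bool, what is visible of it) and "rect" ([left, top, right, bottom] in pixels, round what is visible of it).
- nets.pinpoint(camera, name): "location" ([column, row] in pixels: a listed point, or the origin of a listed thing).
The state is a dict: "clock": time; "qpos": joint angles; "qd": joint speeds; "joint_efforts": joint torques, N m; "position": TCP position; "tool_rot": TCP orientation; "force": force on the tool from outside, world axes, zero at the start; "moment": the same for the moment, N m; "grip_width": finger opening in m.
Only numpy, scipy, OpenCV 4.12 (cv2) and the standard library are available. Lean on these libraries where they do the work, as an engineer would, in place of code of your own. Each camera call takes 0.05 s, during which the arm holds its last target.

## Working session

There is one attempt and no reset: what is moved stays moved. The work goes in short steps, Python scripts to look and compute and a tool call to move; the robot and the scene stay as the last step left them, time stands still between calls to the robot, and variables do not carry over. Pictures are saved under pics/ and viewed, and the job is handed in when it is done.

Besides the shell and the picture viewer there is one more tool, called after "Call:" as a command line: name --pt "numbers of a row" for each row, then --argument value for the rest. jog_arm: Moves the arm, as the interface text tells. Its arguments: {"type":"object","properties":{"commands":{"type":"array","items":{"type":"array","items":{"type":"number"}}},"gripper":{"type":"number"},"newtons":{"type":"number"}},"required":["commands"]}

```bash
mkdir -p pics; ls; python3 - <<'E'
from workcell import observe, grab_frame, camera_info, bot, nets
import cv2
s=observe(); print(s)
print(bot.tip_extent,[a for a in dir(bot) if a[0]!='_'])
for n in("scene","top"):
    cv2.imwrite(f"pics/{n}0.png",grab_frame(n)[:,:,::-1]); print(n,camera_info(n))
print(camera_info("wrist"))
E
```

```text
pics
{'clock': 0.0, 'qpos': array([ 1.27780203,  0.52203306, -0.03632342,  1.59995929,  0.02124297,
        1.02112413, -0.1128396 ]), 'qd': array([ 0.00036503,  0.00115945, -0.00112396,  0.00050872, -0.00073592,
        0.00048337, -0.00102798]), 'joint_efforts': array([ 4.81211446e-04, -9.27105904e+01,  1.97970405e+00, -3.69942892e+01,
        1.77244894e-02,  8.28851829e-03, -1.21704225e-04]), 'position': array([ 0.13798114, -0.60926101,  0.24173137]), 'tool_rot': array([-1.46557383,  1.56965835,  1.89878168]), 'force': array([ 0.36795861,  0.0335091 , -0.31330526]), 'moment': array([-0.02291176,  0.02042685,  0.03326704]), 'grip_width': 0.08505092058170391}
0.011 ['IKError', 'job_done', 'tip_extent']
scene {'fov_y': 56.13193158941583, 'cx': 319.0614780091698, 'cy': 239.78235223166072, 'distortion': array([-0.09510917,  0.        ,  0.        ,  0.        ,  0.        ]), 'R': array([[ 0.63593078,  0.77158737, -0.01565181],
       [ 0.62573408, -0.52737943, -0.57474151],
       [-0.45171773,  0.35570195, -0.81818532]]), 't': array([-0.38418034, -0.31759151,  1.62564505])}
top {'fo
[... 224 characters left out ...]
04],
       [-9.96657893e-01,  1.56160613e-03, -8.16737787e-02],
       [ 8.16724568e-02, -8.92461875e-04, -9.96658825e-01]]), 't': array([0.04948159, 0.56084505, 1.33563092])}
{'fov_y': 63.69208507024875, 'cx': 317.3294277455653, 'cy': 239.6884024624831, 'distortion': array([0.02924492, 0.        , 0.        , 0.        , 0.        ]), 'tool_from_camera': array([[ 5.72463567e-04, -2.70765110e-01,  9.62645276e-01,
        -1.31945654e-01],
       [ 9.99999405e-01,  1.04939038e-03, -2.99513156e-04,
        -7.97887220e-05],
       [-9.29092979e-04,  9.62644874e-01,  2.70765549e-01,
        -6.83381842e-02],
       [ 0.00000000e+00,  0.00000000e+00,  0.00000000e+00,
         1.00000000e+00]])}
```

View pics/scene0.png

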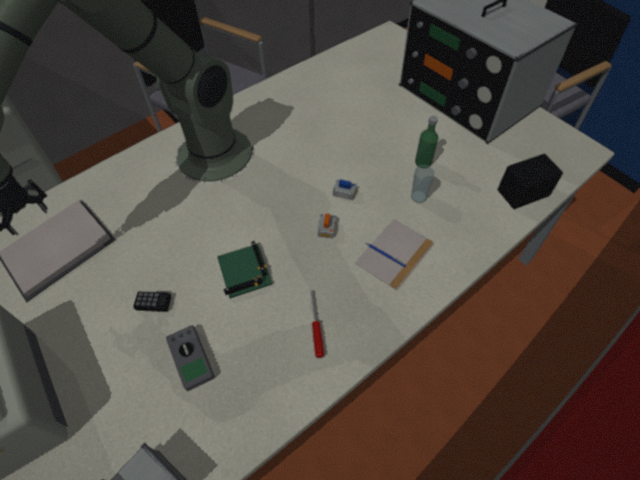

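View pics/top0.png

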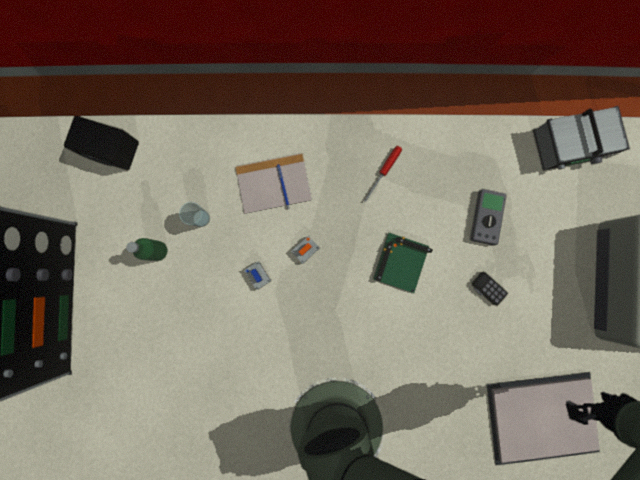

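The top view shows the orange module near (303,250), the blue one at (256,276), and the fixture at (402,263) with its stop corner at the upper area. I'll measure with the nets and zoomed crops.

```bash
cat > h.py <<'E'
import numpy as np, cv2
from workcell import observe, grab_frame, camera_info, bot, nets
from scipy.spatial.transform import Rotation as Ro
def K(ci):
    f=240/np.tan(np.radians(ci['fov_y']/2)); return np.array([[f,0,ci['cx']],[0,f,ci['cy']],[0,0,1.]])
def ext(name,s=None):
    ci=camera_info(name)
    if name=='wrist':
        T=np.eye(4);T[:3,:3]=Ro.from_euler('xyz',s['tool_rot']).as_matrix();T[:3,3]=s['position']
        M=np.linalg.inv(T@ci['tool_from_camera']); return ci,M[:3,:3],M[:3,3]
    return ci,np.array(ci['R']),np.array(ci['t'])
def px2w(name,px,z,s=None):
    ci,R,t=ext(name,s)
    n=cv2.undistortPoints(np.array(px,float).reshape(-1,1,2),K(ci),np.array(ci['distortion'])).reshape(-1,2)
    d=np.c_[n,np.ones(len(n))]@R; c=-R.T@t
    return c+d*((z-c[2])/d[:,2])[:,None]
def w2px(name,X,s=None):
    ci,R,t=ext(name,s)
    return cv2.projectPoints(np.array(X,float).reshape(-1,3),cv2.Rodrigues(R)[0],t,K(ci),np.array(ci['distortion']))[0].reshape(-1,2)
E
python3 - <<'E'
from h import *
im=cv2.imread('pics/top0.png')
a=cv2.resize(im[220:310,225:325],None,fx=4,fy=4,interpolation=3);b=cv2.resize(im[220:310,355:455],None,fx=4,fy=4,interpolation=3)
cv2.imwrite('pics/topz.png',np.hstack([a,b]))
for cam in('top','scene'):
  for n,z in(('orange_module_mid',.015),('orange_module_corner',0),('orange_module',0),('blue_module',0),('fixture_corner',.012),('fixture',0),('stop_far',.012),('stop_left',.012),('pin_far',.024),('pin_left',.024)):
    r=nets.pinpoint(cam,n)[:2]
    for q in r: print(cam,n,round(q['p'],2),np.round(q['location'],1),px2w(cam,q['location'],z).round(4)[0])
E
```

```text
top orange_module_mid 0.7 [304.1 251.4] [0.5169 0.0958 0.015 ]
top orange_module_corner 0.89 [308.5 232.8] [0.5742 0.083  0.    ]
top orange_module_corner 0.64 [280.4 187.1] [0.7152 0.1694 0.    ]
top orange_module 0.7 [304.7 248.5] [0.5264 0.0945 0.    ]
top orange_module 0.59 [386.  260.6] [ 0.4893 -0.1519  0.    ]
top blue_module 0.72 [261.7 274.1] [0.4491 0.2244 0.    ]
top fixture_corner 0.65 [389.8 242.1] [ 0.5446 -0.1623  0.012 ]
top fixture 0.91 [398.5 260.5] [ 0.4895 -0.1898  0.    ]
top stop_far 0.51 [410.9 248. ] [ 0.5267 -0.2258  0.012 ]
top stop_left 0.72 [384.7 262.8] [ 0.4823 -0.1461  0.012 ]Traceback (most recent call last):
  File "<stdin>", line 7, in <module>
ValueError: it knows: blue_module, bottle, fixture, fixture_corner, glass, meter, microphone, orange_module, orange_module_corner, orange_module_mid, pen, screwdriver, stop_far, stop_left
```

View pics/topz.png

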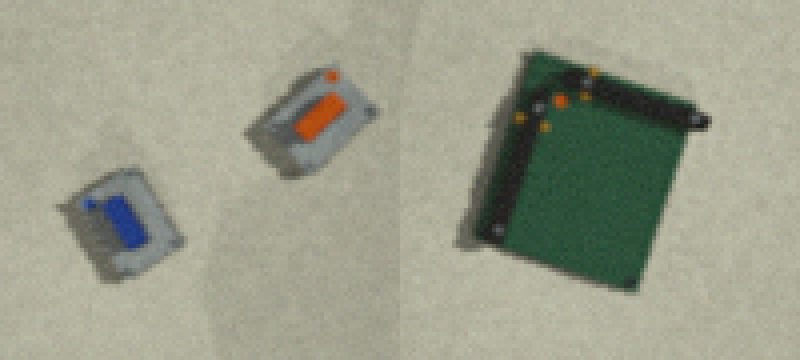

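```bash
cat >> h.py <<'E'
def Rs(s): return Ro.from_euler('xyz',s['tool_rot']).as_matrix()
def Rdown(ya): # tool y axis at world yaw ya, x down
    y=np.array([np.cos(ya),np.sin(ya),0]);x=np.array([0,0,-1.]);return np.c_[x,y,np.cross(x,y)]
def go(p,ya,s=None):
    s=s or observe();R=Rs(s);d=R.T@(np.array(p)-s['position'])*1000
    r=Ro.from_matrix(R.T@Rdown(ya)).as_rotvec()
    print('tool shift mm',d.round(1),'rot',r.round(4),'norm',np.linalg.norm(d).round(1))
E
python3 - <<'E'
from h import *
s=observe();print(Rs(s).round(3),s['clock'])
yy=Rs(s)[:,1];print('yaw of y deg',np.degrees(np.arctan2(yy[1],yy[0])))
go([.46,-.2,.26],np.radians(35)); go([.46,-.2,.26],np.radians(215));go([.46,-.2,.26],np.radians(74));go([.46,-.2,.26],np.radians(-106))
E
```

```text
[[ 0.     0.221 -0.975]
 [ 0.    -0.975 -0.221]
 [-1.    -0.    -0.   ]] 0.5
yaw of y deg -77.23563949893752
tool shift mm [ -17.7 -328.3 -404.4] rot [-1.9589e+00 -1.0000e-04  0.0000e+00] norm 521.2
tool shift mm [ -17.7 -328.3 -404.4] rot [1.1827e+00 0.0000e+00 1.0000e-04] norm 521.2
tool shift mm [ -17.7 -328.3 -404.4] rot [-2.6396e+00 -1.0000e-04 -0.0000e+00] norm 521.2
tool shift mm [ -17.7 -328.3 -404.4] rot [ 5.02e-01 -0.00e+00  1.00e-04] norm 521.2
```

```bash
cat >> h.py <<'E'
def plan(p,ya,n,s=None):
    """n equal rows, world straight line + yaw, expressed in tool axes"""
    s=s or observe();R=Rs(s);p0=s['position'];D=(np.array(p)-p0)/n
    rv=Ro.from_matrix(Rdown(ya)@R.T).as_rotvec()/n
    for i in range(n):
        dr=Ro.from_rotvec(rv).as_matrix()
        d=R.T@D*1000; r=R.T@rv
        print('[%.0f,%.0f,%.0f,%.3f,%.3f,%.3f]'%(*d,*r),end=','); R=dr@R
    print()
E
python3 - <<'E'
from h import *
plan([.46,-.2,.28],np.radians(-8),14)
E
```

```text
[-3,-23,-29,-0.086,-0.000,0.000],[-3,-21,-31,-0.086,-0.000,0.000],[-3,-18,-32,-0.086,-0.000,0.000],[-3,-15,-34,-0.086,-0.000,0.000],[-3,-12,-35,-0.086,-0.000,0.000],[-3,-9,-36,-0.086,-0.000,0.000],[-3,-6,-37,-0.086,-0.000,0.000],[-3,-3,-37,-0.086,-0.000,0.000],[-3,0,-37,-0.086,-0.000,0.000],[-3,4,-37,-0.086,-0.000,0.000],[-3,7,-37,-0.086,-0.000,0.000],[-3,10,-36,-0.086,-0.000,0.000],[-3,13,-35,-0.086,-0.000,0.000],[-3,16,-34,-0.086,-0.000,0.000],
```

Call:
jog_arm --pt "-3 -23 -29 -0.086 0 0" --pt "-3 -21 -31 -0.086 0 0" --pt "-3 -18 -32 -0.086 0 0" --pt "-3 -15 -34 -0.086 0 0" --pt "-3 -12 -35 -0.086 0 0" --pt "-3 -9 -36 -0.086 0 0" --pt "-3 -6 -37 -0.086 0 0" --pt "-3 -3 -37 -0.086 0 0" --pt "-3 0 -37 -0.086 0 0" --pt "-3 4 -37 -0.086 0 0" --pt "-3 7 -37 -0.086 0 0" --pt "-3 10 -36 -0.086 0 0" --pt "-3 13 -35 -0.086 0 0" --pt "-3 16 -34 -0.086 0 0" --pt "0 0 0 0 0 0" --gripper 110 --newtons 60

```text
clock: 2.0
position: [0.465, -0.1789, 0.2863]
tool_rot: [0.702, 1.566, -0.965]
force: [-0.3, -0.9, -0.1]
grip_width: 0.0485
```

```bash
python3 - <<'E'
from h import *
import pickle
s=observe();print(s['clock'],s['position'],s['qd'].round(3),s['grip_width'],s['force']);pickle.dump(s,open('s1.pkl','wb'))
cv2.imwrite('pics/w1.png',grab_frame('wrist')[:,:,::-1])
yy=Rs(s)[:,1];print(np.degrees(np.arctan2(yy[1],yy[0])))
for n,z in(('fixture_corner',.012),('fixture',0),('stop_far',.012),('stop_left',.012),('orange_module_mid',.015)):
    for q in nets.pinpoint('wrist',n)[:2]: print(n,round(q['p'],2),np.round(q['location'],1),px2w('wrist',q['location'],z,s).round(4)[0])
E
```

```text
2.0 [ 0.46500958 -0.17888303  0.28628312] [ 0.031 -0.011  0.056  0.023  0.004 -0.     0.   ] 0.048510906394174984 [-0.29381071 -0.93130178 -0.14821506]
-5.501764313784673
fixture_corner 0.73 [401.3 178.2] [ 0.5548 -0.1672  0.012 ]
fixture 0.94 [337.2 208.3] [ 0.4861 -0.195   0.    ]
stop_far 0.72 [390.5 240.7] [ 0.5407 -0.2341  0.012 ]
stop_left 0.69 [340.1 158.1] [ 0.4928 -0.1406  0.012 ]
orange_module_mid 0.41 [335.7 209. ] [ 0.4839 -0.1926  0.015 ]
```

View pics/w1.png

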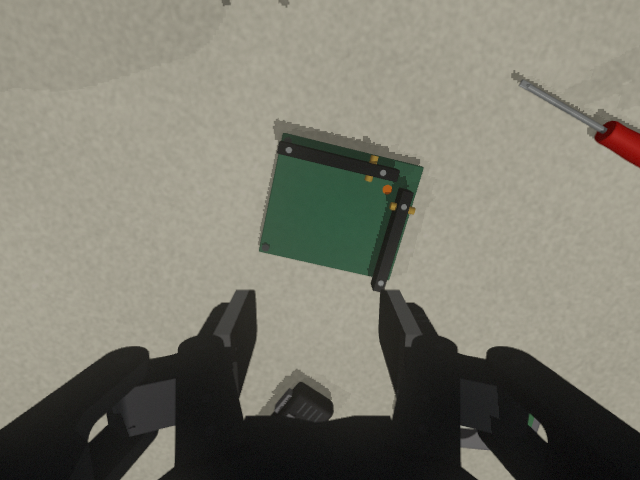

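The wrist view shows the whole fixture: green plate corners near (282,134), (422,166), (260,251), corner dot at (387,189). I'll zoom in to fit the pose.

```bash
python3 - <<'E'
import cv2
im=cv2.imread('pics/w1.png')
cv2.imwrite('pics/w1z.png',cv2.resize(im[115:300,250:435],None,fx=3.2,fy=3.2,interpolation=3))
E
```

```text
(no output)
```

View pics/w1z.png

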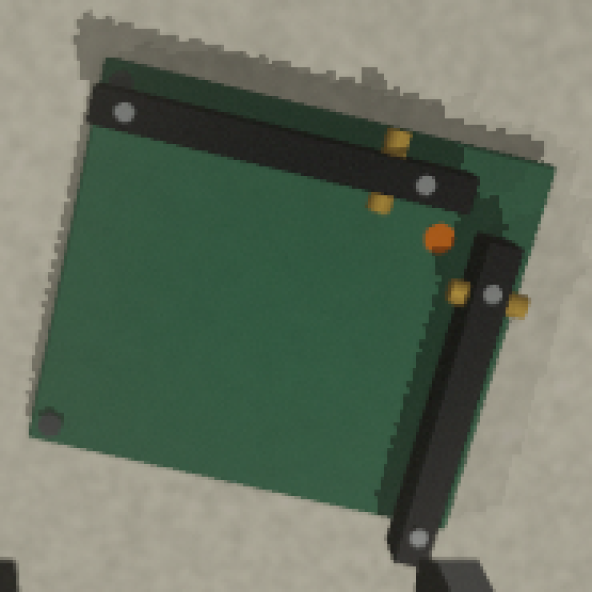

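```bash
cat >> h.py <<'E'
from scipy.optimize import least_squares
def fit(name,model,px,s,x0):
    model=np.array(model,float);px=np.array(px,float)
    def X(p):
        c,q=np.cos(p[2]),np.sin(p[2]);return np.c_[p[0]+c*model[:,0]-q*model[:,1],p[1]+q*model[:,0]+c*model[:,1],model[:,2]]
    r=least_squares(lambda p:(w2px(name,X(p),s)-px).ravel(),x0)
    return r.x,r.fun.reshape(-1,2)
def tf(p,m):
    m=np.array(m,float).reshape(-1,3);c,q=np.cos(p[2]),np.sin(p[2]);return np.c_[p[0]+c*m[:,0]-q*m[:,1],p[1]+q*m[:,0]+c*m[:,1],m[:,2]]
E
python3 - <<'E'
from h import *
import pickle
s=pickle.load(open('s1.pkl','rb'))
z=np.array([[554,166],[106,58],[30,436],[446,528]])/3.2+[250,115]
m=np.array([[75,65,12],[-75,65,12],[-75,-65,12],[75,-65,12]])/1000
p,e=fit('wrist',m,z,s,[.486,-.195,-.27]);print(p,np.degrees(p[2]),e.round(2))
print('corner',tf(p,[.055,.045,.012]))
im=cv2.imread('pics/w1.png')
im=cv2.resize(im[115:300,250:435],None,fx=3.2,fy=3.2,interpolation=3)
def L(a,b,c):
    q=((w2px('wrist',tf(p,np.array([a,b])/1000),s)-[250,115]+.5)*3.2*16).astype(int);cv2.line(im,tuple(q[0]),tuple(q[1]),c,1,cv2.LINE_AA,4)
for zz,c in((12,(255,255,0)),(32,(255,0,255))):
    L([55,45,zz],[55,-67,zz],c);L([67,45,zz],[67,-67,zz],c);L([55,45,zz],[-67,45,zz],c);L([55,57,zz],[-67,57,zz],c)
for i in range(4):L(m[i]*1000,m[(i+1)%4]*1000,(0,255,255))
cv2.imwrite('pics/w1f.png',im)
E
```

```text
[ 0.48720368 -0.1953083  -0.32379585] -18.55213542310309 [[ 1.34 -0.36]
 [-0.73 -0.63]
 [-0.85  0.73]
 [ 0.21  0.65]]
corner [[ 0.55366312 -0.17014596  0.012     ]]
```

View pics/w1f.png

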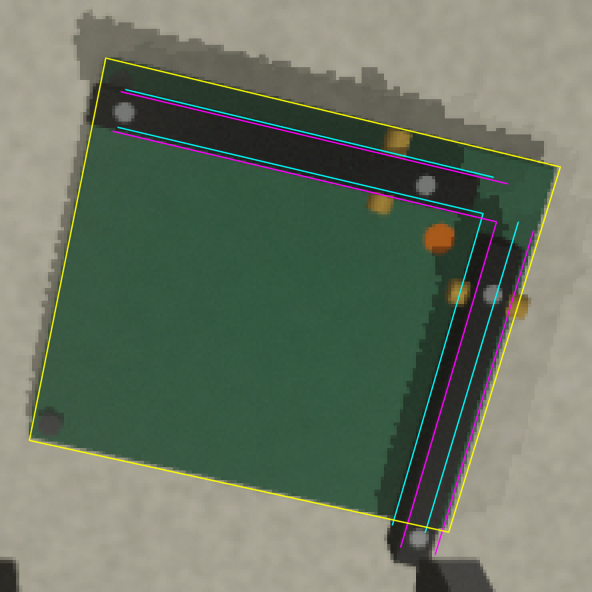

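```bash
python3 - <<'E'
from h import *
import pickle
s=pickle.load(open('s1.pkl','rb'))
z=np.array([[554,166],[106,58],[30,436],[446,528]])/3.2+[250,115]-.35
m=np.array([[75,65,12],[-75,65,12],[-75,-65,12],[75,-65,12]])/1000
f=lambda p:(w2px('wrist',tf(p,m)+[0,0,p[3]],s)-z).ravel()
r=least_squares(f,[.486,-.195,-.3,0]);p=r.x;print(p,np.degrees(p[2]),r.fun.reshape(-1,2).round(2))
print('corner',tf(p,[.055,.045,.012]))
f=lambda p:(w2px('wrist',Ro.from_rotvec([p[4],p[5],0]).apply(tf(p,m))+[0,0,p[3]],s)-z).ravel()
im=cv2.imread('pics/w1.png')
im=cv2.resize(im[115:300,250:435],None,fx=3.2,fy=3.2,interpolation=3)
def L(a,b,c):
    q=((w2px('wrist',tf(p,np.array([a,b])/1000)+[0,0,p[3]],s)-[250,115]+.5)*3.2*16).astype(int);cv2.line(im,tuple(q[0]),tuple(q[1]),c,1,cv2.LINE_AA,4)
for zz,c in((12,(255,255,0)),(32,(255,0,255))):
    L([55,45,zz],[55,-67,zz],c);L([67,45,zz],[67,-67,zz],c);L([55,45,zz],[-67,45,zz],c);L([55,57,zz],[-67,57,zz],c)
for i in range(4):L(m[i]*1000,m[(i+1)%4]*1000,(0,255,255))
cv2.imwrite('pics/w1g.png',im)
# top-camera check
print(w2px('top',np.r_[tf(p,m),tf(p,[.055,.045,.012])]).round(1))
print(observe()['position'],observe()['qd'].round(3))
E
```

```text
[ 0.48706047 -0.19571081 -0.32385064 -0.00473924] -18.55527494302343 [[ 0.34 -0.02]
 [-0.08  0.1 ]
 [ 0.03  0.14]
 [-0.32 -0.23]]
corner [[ 0.55352128 -0.1705521   0.012     ]]
[[388.2 230.8]
 [372.9 278.1]
 [414.2 291.8]
 [429.1 244.4]
 [392.5 239.2]]
[ 0.46187388 -0.18406593  0.28561742] [-0.     0.    -0.004 -0.    -0.001 -0.001  0.001]
```

View pics/w1g.png

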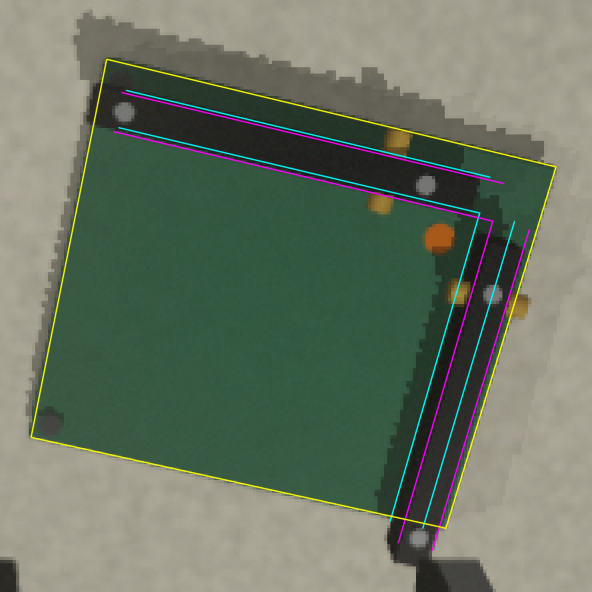

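```bash
python3 - <<'E'
from h import *
import pickle
s=observe();pickle.dump(s,open('s2.pkl','wb'))
im=grab_frame('wrist')[:,:,::-1].copy();cv2.imwrite('pics/w2.png',im)
print(s['clock'],s['position'],np.degrees(np.arctan2(*Rs(s)[[1,0],1])))
p=[.48706,-.19571,-.32385]
q=w2px('wrist',tf(p,[0,0,.012]),s)[0];print(q)
u,v=int(q[0])-93,int(q[1])-93;print(u,v)
cv2.imwrite('pics/w2z.png',cv2.resize(im[v:v+186,u:u+186],None,fx=3.2,fy=3.2,interpolation=3))
E
```

```text
2.3 [ 0.46187388 -0.18406593  0.28561742] -6.144567005677838
[342.02647851 205.39898021]
249 112
```

View pics/w2z.png

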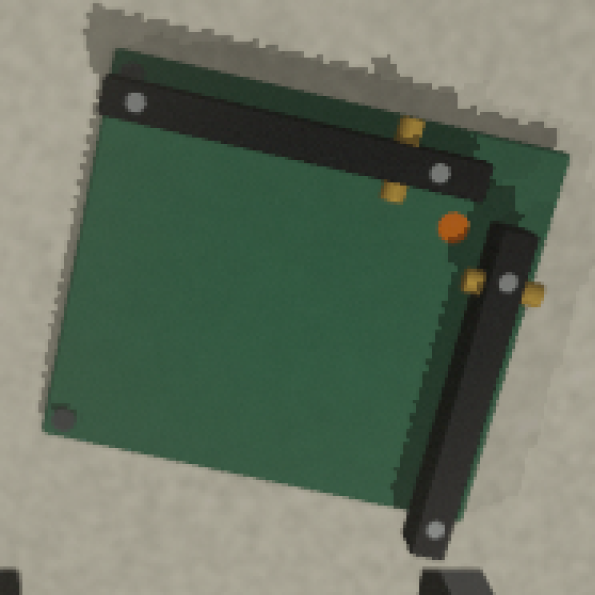

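```bash
python3 - <<'E'
from h import *
import pickle
s=pickle.load(open('s2.pkl','rb'))
z=np.array([[569,154],[117,48],[43,432],[462,519]])/3.2+[249,112]-.35
m=np.array([[75,65,12],[-75,65,12],[-75,-65,12],[75,-65,12]])/1000
for free in(0,1):
    f=lambda p:(w2px('wrist',tf(p,m)+[0,0,p[3]*free],s)-z).ravel()
    r=least_squares(f,[.486,-.195,-.3,0]);p=r.x;print(p.round(4),np.degrees(p[2]),r.fun.reshape(-1,2).round(2).tolist(), tf(p,[.055,.045,.012]))
# edges yaw
w=px2w('wrist',z,.012,s)
for a,b in((1,0),(2,3),(2,1),(3,0)): d=w[b]-w[a];print(np.linalg.norm(d),np.degrees(np.arctan2(d[1],d[0])))
pickle.dump(p,open('fix.pkl','wb'))
plan([.505,.09,.26],np.radians(35),11)
E
```

```text
[ 0.4869 -0.1949 -0.3257  0.    ] -18.660775438054163 [[1.29, -0.56], [-0.85, -0.48], [-0.75, 0.39], [0.3, 1.05]] [[ 0.55336413 -0.16981985  0.012     ]]
[ 0.4871 -0.1956 -0.3256 -0.0046] -18.658167060602267 [[0.29, -0.21], [-0.17, 0.28], [0.12, -0.23], [-0.25, 0.14]] [[ 0.55358409 -0.170552    0.012     ]]
0.1479627749652219 -18.877311058244732
0.14861321877593048 -18.459236129048623
0.12912118161144723 71.25268353957954
0.12803990677578023 71.54307764884922
[2,1,-25,-0.065,0.000,0.000],[2,3,-25,-0.065,0.000,0.000],[2,4,-25,-0.065,0.000,0.000],[2,6,-24,-0.065,0.000,0.000],[2,8,-24,-0.065,0.000,0.000],[2,9,-23,-0.065,0.000,0.000],[2,11,-23,-0.065,0.000,0.000],[2,12,-22,-0.065,0.000,0.000],[2,14,-21,-0.065,0.000,0.000],[2,15,-20,-0.065,0.000,0.000],[2,16,-19,-0.065,0.000,0.000],
```

Call:
jog_arm --pt "2 1 -26 -0.065 0 0" --pt "2 3 -26 -0.065 0 0" --pt "2 4 -26 -0.065 0 0" --pt "2 6 -25 -0.065 0 0" --pt "2 8 -25 -0.065 0 0" --pt "2 9 -24 -0.065 0 0" --pt "2 11 -23 -0.065 0 0" --pt "2 12 -22 -0.065 0 0" --pt "2 14 -21 -0.065 0 0" --pt "2 15 -20 -0.065 0 0" --pt "2 16 -19 -0.065 0 0" --pt "0 0 0 0 0 0" --pt "0 0 0 0 0 0"

```text
clock: 3.65
position: [0.4975, 0.1178, 0.2608]
tool_rot: [-0.34, 1.567, -1.246]
force: [-0.3, -0.7, -0.4]
grip_width: 0.0486
```

```bash
python3 - <<'E'
from h import *
import pickle
s=observe();pickle.dump(s,open('s3.pkl','wb'))
im=grab_frame('wrist')[:,:,::-1].copy();cv2.imwrite('pics/w3.png',im)
print(s['clock'],s['position'],np.degrees(np.arctan2(*Rs(s)[[1,0],1])),s['qd'].round(3))
for n,z in(('orange_module_corner',0),('orange_module_mid',.015)):
    for q in nets.pinpoint('wrist',n)[:2]: print(n,round(q['p'],2),np.round(q['location'],1),px2w('wrist',q['location'],z,s).round(4)[0])
E
```

```text
3.65 [0.49750384 0.11783907 0.26083725] 38.06123969068854 [-0.032  0.006 -0.02  -0.002  0.002 -0.004  0.003]
orange_module_corner 0.86 [350.  263.5] [0.5676 0.0848 0.    ]
orange_module_mid 0.94 [326.4 237.4] [0.5267 0.095  0.015 ]
```

View pics/w3.png

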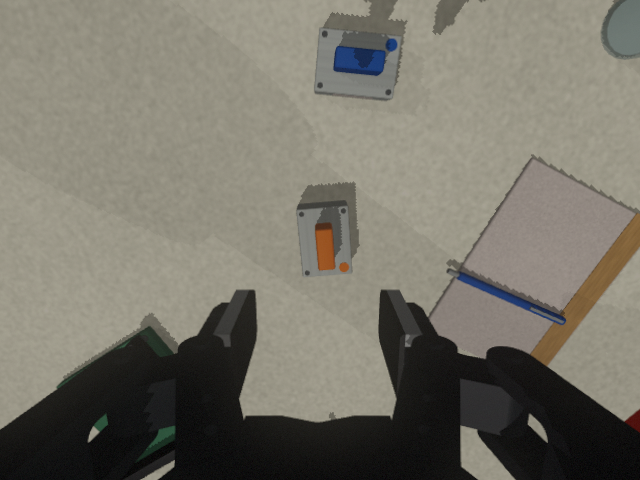

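The orange module is at about (326,240), with its dot at (344,267) (+x toward the bottom of the picture, as expected). I'll take a settled picture and fit its pose.

```bash
python3 - <<'E'
from h import *
import pickle
s=observe();pickle.dump(s,open('s4.pkl','wb'))
im=grab_frame('wrist')[:,:,::-1].copy();cv2.imwrite('pics/w4.png',im)
print(s['clock'],s['position'],np.degrees(np.arctan2(*Rs(s)[[1,0],1])),s['qd'].round(3))
cv2.imwrite('pics/w4z.png',cv2.resize(im[180:300,270:390],None,fx=5,fy=5,interpolation=3))
E
```

```text
3.8 [0.49785726 0.11655148 0.26104438] 37.9038043435703 [ 0.008 -0.001  0.004 -0.002 -0.     0.001 -0.   ]
```

View pics/w4z.png

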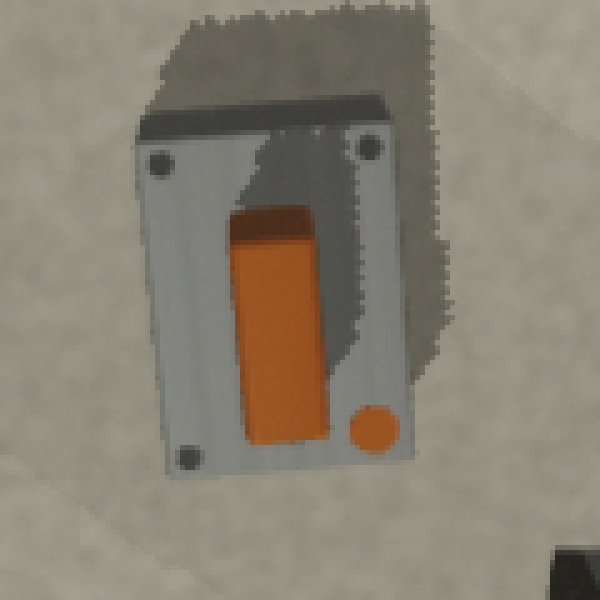

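```bash
python3 - <<'E'
from h import *
import pickle
s=pickle.load(open('s4.pkl','rb'))
z=np.array([[136,145],[392,123],[414,459],[167,478],[231,241],[316,237],[329,437],[249,443]])/5+[270,180]-.4
m=np.array([[-35,-25,30],[-35,25,30],[35,25,30],[35,-25,30],[-20,-8,56],[-20,8,56],[20,8,56],[20,-8,56]])/1000
for free in(0,1):
    f=lambda p:(w2px('wrist',tf(p,m)+[0,0,p[3]*free],s)-z).ravel()
    r=least_squares(f,[.52,.095,-.9,0]);p=r.x;print(p.round(4),np.degrees(p[2]),r.fun.reshape(-1,2).round(2).tolist())
pickle.dump(p,open('mod.pkl','wb'))
for h in(.12,.044):
    print(h);go([p[0],p[1],h],p[2]+np.pi/2)
plan([p[0],p[1],.1],p[2]+np.pi/2,6)
E
```

```text
[ 0.5252  0.0935 -0.8268  0.    ] -47.373701755928835 [[-0.53, -1.36], [0.66, -1.18], [0.4, 0.53], [-0.0, 0.53], [-0.61, -0.06], [0.16, -0.66], [0.6, 1.15], [-0.63, 1.27]]
[ 0.5272  0.0913 -0.8268 -0.0101] -47.37282407618078 [[0.28, -0.39], [0.01, -0.09], [-0.33, -0.26], [0.59, -0.37], [-0.31, 0.36], [-0.06, -0.2], [0.3, 0.4], [-0.44, 0.48]]
0.12
tool shift mm [141.2   7.9  37. ] rot [-0.083   0.0045  0.0014] norm 146.2
0.044
tool shift mm [217.2   8.   36.6] rot [-0.083   0.0045  0.0014] norm 220.4
[27,1,6,-0.014,0.001,0.000],[27,1,6,-0.014,0.001,0.000],[27,1,6,-0.014,0.001,0.000],[27,1,6,-0.014,0.001,0.000],[27,1,6,-0.014,0.001,0.000],[27,1,6,-0.014,0.001,0.000],
```

Call:
jog_arm --pt "27 1 6 -0.014 0 0" --pt "27 1 7 -0.014 0.001 0" --pt "27 1 7 -0.014 0.001 0" --pt "27 1 7 -0.014 0.001 0" --pt "27 2 6 -0.014 0.001 0" --pt "10 2 4 -0.014 0.001 0" --pt "0 0 0 0 0 0" --pt "0 0 0 0 0 0" --pt "0 0 0 0 0 0"

```text
clock: 4.75
position: [0.5311, 0.0866, 0.115]
tool_rot: [0.402, 1.566, -0.431]
force: [-0.6, 0.6, 0.4]
grip_width: 0.0486
```

```bash
python3 - <<'E'
from h import *
import pickle
s=observe();pickle.dump(s,open('s5.pkl','wb'))
im=grab_frame('wrist')[:,:,::-1].copy();cv2.imwrite('pics/w5.png',im)
print(s['clock'],s['position'],np.degrees(np.arctan2(*Rs(s)[[1,0],1])),s['qd'].round(3))
E
```

```text
4.75 [0.53111146 0.08661317 0.11500188] 42.287737758194936 [ 0.004 -0.016 -0.006 -0.006 -0.01   0.007  0.002]
```

View pics/w5.png

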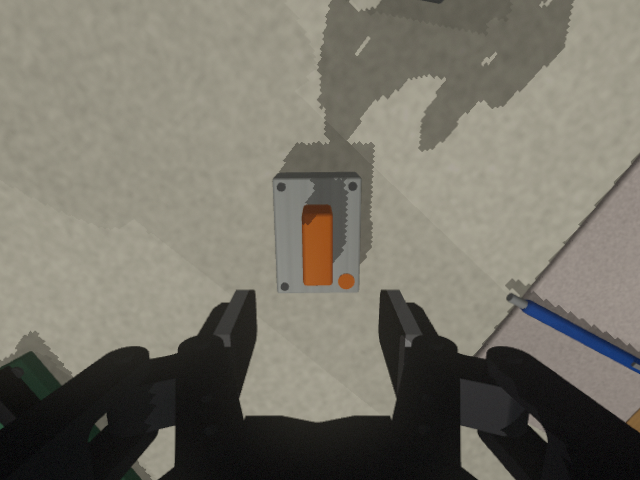

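The module is now upright in the picture, with its bar at about (317,245), centred between the fingers. One zoom to refine the pose.

```bash
python3 - <<'E'
import cv2
im=cv2.imread('pics/w5.png')
cv2.imwrite('pics/w5z.png',cv2.resize(im[165:305,255:375],None,fx=4.2,fy=4.2,interpolation=3))
E
```

```text
(no output)
```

View pics/w5z.png

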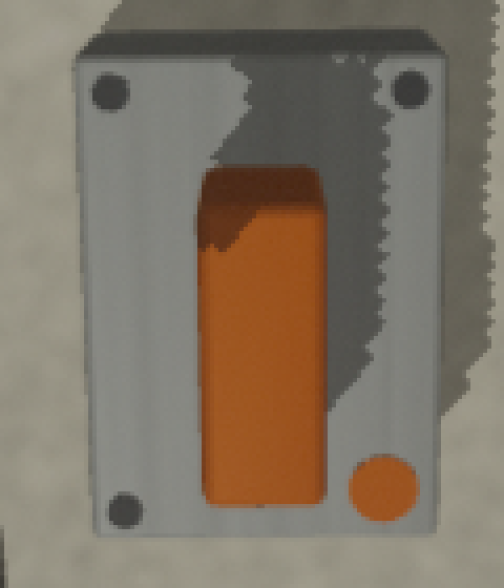

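```bash
python3 - <<'E'
from h import *
import pickle
s=pickle.load(open('s5.pkl','rb'))
z=np.array([[78,58],[445,56],[436,535],[95,535],[198,206],[326,206],[327,506],[203,506]])/4.2+[255,165]-.38
m=np.array([[-35,-25,30],[-35,25,30],[35,25,30],[35,-25,30],[-20,-8,56],[-20,8,56],[20,8,56],[20,-8,56]])/1000
for free in(0,1):
    f=lambda p:(w2px('wrist',tf(p,m)+[0,0,p[3]*free],s)-z).ravel()
    r=least_squares(f,[.52,.095,-.9,0]);p=r.x;print(p.round(4),np.degrees(p[2]),r.fun.reshape(-1,2).round(2).tolist())
pickle.dump(p,open('mod.pkl','wb'))
go([p[0],p[1],.044],p[2]+np.pi/2)
E
```

```text
[ 0.5251  0.0933 -0.8251  0.    ] -47.27423241847484 [[-1.23, -1.37], [1.22, -1.53], [0.47, 0.56], [-0.76, 1.16], [-0.5, -0.61], [0.83, -0.84], [0.25, 1.51], [-0.32, 1.73]]
[ 0.5261  0.0922 -0.8251 -0.0051] -47.274389142545466 [[-0.14, 0.09], [0.14, -0.06], [-0.45, -0.66], [0.14, -0.07], [-0.07, 0.04], [0.41, -0.18], [-0.13, 0.27], [0.05, 0.49]]
tool shift mm [71.1 -0.2 -7.9] rot [-0.0075  0.0048 -0.0023] norm 71.6
```

Call:
jog_arm --pt "14 0 -2 -0.002 0.001 0" --pt "14 0 -2 -0.002 0.001 -0.001" --pt "14 0 -2 -0.002 0.001 0" --pt "14 0 -1 -0.002 0.001 -0.001" --pt "8 0 -1 0 0.001 0" --pt "3 0 0 0 0 0" --pt "0 0 0 0 0 0" --pt "0 0 0 0 0 0"

```text
clock: 5.6
position: [0.5254, 0.0938, 0.0431]
tool_rot: [1.846, 1.57, 1.022]
force: [0.8, -0.0, -0.2]
grip_width: 0.0485
```

```bash
python3 - <<'E'
from h import *
import pickle
s=observe();print(s['clock'],s['position'],s['force'],s['qd'].round(3))
p=pickle.load(open('mod.pkl','rb'));go([p[0],p[1],.048],p[2]+np.pi/2)
cv2.imwrite('pics/w6.png',grab_frame('wrist')[:,:,::-1])
E
```

```text
5.6 [0.52541106 0.09376286 0.04305699] [ 0.8260036  -0.01288277 -0.18297785] [-0.001  0.003 -0.    -0.001  0.002 -0.    -0.   ]
tool shift mm [-4.9 -0.5  1.6] rot [ 0.002  -0.0002 -0.0006] norm 5.2
```

View pics/w6.png

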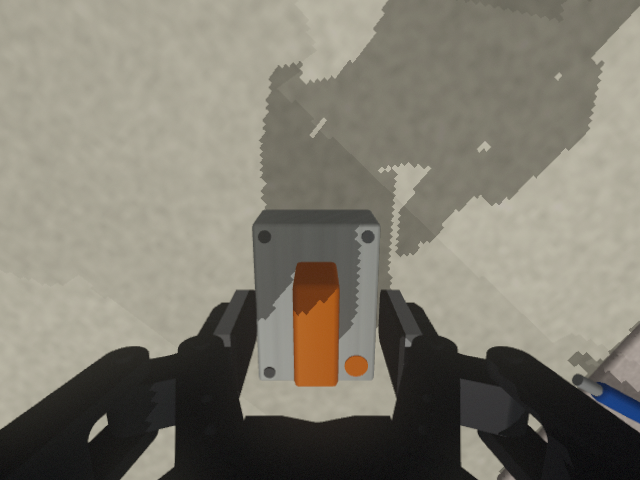

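Call:
jog_arm --pt "-4 0 1 0.002 0 0" --pt "0 0 0 0 0 0"

```text
clock: 5.85
position: [0.5267, 0.0929, 0.0483]
tool_rot: [1.166, 1.569, 0.341]
force: [0.1, -0.4, 0.6]
grip_width: 0.0488
```

Call:
jog_arm --pt "0 0 0 0 0 0" --pt "0 0 0 0 0 0" --pt "0 0 0 0 0 0" --pt "0 0 0 0 0 0" --pt "0 0 0 0 0 0" --pt "0 0 0 0 0 0" --pt "0 0 0 0 0 0" --gripper 255 --newtons 60

```text
clock: 6.55
position: [0.5271, 0.0926, 0.0489]
tool_rot: [1.026, 1.568, 0.199]
force: [-0.3, -1.8, 0.3]
grip_width: 0.0147
```

```bash
python3 - <<'E'
from h import *
import pickle
s=observe();print(s['clock'],s['position'],s['force'],s['grip_width'])
cv2.imwrite('pics/w7.png',grab_frame('wrist')[:,:,::-1])
p=pickle.load(open('mod.pkl','rb'));go([p[0],p[1],.13],p[2]+np.pi/2)
E
```

```text
6.55 [0.52712742 0.09260442 0.04893163] [-0.34637306 -1.79516126  0.3238445 ] 0.014674774197847146
tool shift mm [-81.1  -0.8  -0.3] rot [-0.0011  0.0016 -0.0025] norm 81.1
```

View pics/w7.png

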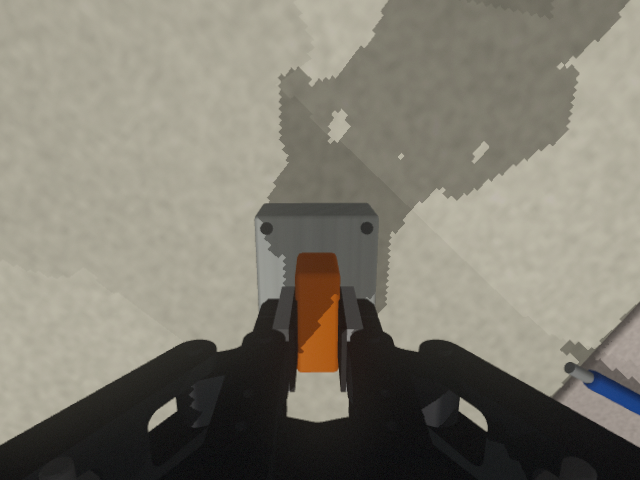

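Gripped the bar (opening 14.7 mm, and the picture shows it between both pads). Next: lift and carry.

Call:
jog_arm --pt "-10 0 0 0 0 0" --pt "-25 0 0 0 0 0" --pt "-30 0 0 0 0 0" --pt "-25 0 0 0 0 0" --pt "0 0 0 0 0 0"

```text
clock: 7.1
position: [0.5258, 0.0931, 0.1437]
tool_rot: [2.028, 1.57, 1.204]
force: [-0.2, 0.3, -1.7]
grip_width: 0.0145
```

```bash
python3 - <<'E'
from h import *
s=observe();print(s['clock'],s['position'],s['force'],s['grip_width'],s['qpos'].round(2))
plan([.4896,-.1943,.13],np.radians(90-18.66),14)
E
```

```text
7.1 [0.52575276 0.09310119 0.14367541] [-0.24331774  0.34914288 -1.67387851] 0.014452272759006131 [ 0.21  0.59 -0.68  1.9   0.5   0.82  0.01]
[1,-16,13,-0.036,-0.000,-0.000],[1,-16,13,-0.036,-0.000,-0.000],[1,-17,12,-0.036,-0.000,-0.000],[1,-17,12,-0.036,-0.000,-0.000],[1,-18,11,-0.036,-0.000,-0.000],[1,-18,10,-0.036,-0.000,-0.000],[1,-18,10,-0.036,-0.000,-0.000],[1,-19,9,-0.036,-0.000,-0.000],[1,-19,8,-0.036,-0.000,-0.000],[1,-19,8,-0.036,-0.000,-0.000],[1,-19,7,-0.036,-0.000,-0.000],[1,-20,6,-0.036,-0.000,-0.000],[1,-20,6,-0.036,-0.000,-0.000],[1,-20,5,-0.036,-0.000,-0.000],
```

Call:
jog_arm --pt "1 -16 13 -0.036 0 0" --pt "1 -16 13 -0.036 0 0" --pt "1 -17 12 -0.036 0 0" --pt "1 -17 12 -0.036 0 0" --pt "1 -18 11 -0.036 0 0" --pt "1 -18 10 -0.036 0 0" --pt "1 -18 10 -0.036 0 0" --pt "1 -19 9 -0.036 0 0" --pt "1 -19 8 -0.036 0 0" --pt "1 -19 8 -0.036 0 0" --pt "1 -19 7 -0.036 0 0" --pt "1 -20 6 -0.036 0 0" --pt "1 -20 6 -0.036 0 0" --pt "1 -20 5 -0.036 0 0" --pt "0 0 0 0 0 0" --pt "0 0 0 0 0 0"

```text
clock: 8.7
position: [0.488, -0.2056, 0.127]
tool_rot: [2.867, 1.565, 2.57]
force: [-1.0, 1.2, -1.6]
grip_width: 0.0143
```

```bash
python3 - <<'E'
from h import *
import pickle
s=observe();pickle.dump(s,open('s8.pkl','wb'));im=grab_frame('wrist')[:,:,::-1].copy();cv2.imwrite('pics/w8.png',im)
cv2.imwrite('pics/t8.png',grab_frame('top')[:,:,::-1])
print(s['clock'],s['position'],s['force'],s['grip_width'],s['qpos'].round(2),s['qd'].round(3))
go([.4896,-.1943,.085],np.radians(90-18.66),s)
E
```

```text
8.7 [ 0.48801864 -0.20561219  0.12696671] [-0.97073762  1.24463583 -1.57705594] 0.014265775575125468 [ 0.85  0.65 -0.79  1.92  0.61  0.84  1.01] [ 0.019  0.006  0.014 -0.005  0.005  0.004  0.02 ]
tool shift mm [42.  11.2 -1.6] rot [ 0.0286 -0.0056 -0.0015] norm 43.5
```

View pics/w8.png

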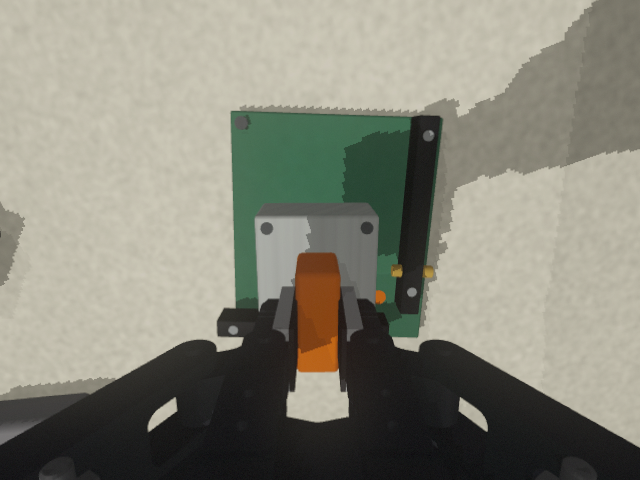

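The wrist view shows the module above the bed: stop_left is at right (410-440 columns) with its pin at (397,270), and stop_far is towards the bottom. Lowering next.

Call:
jog_arm --pt "14 4 -1 0.01 -0.002 0" --pt "14 4 0 0.01 -0.002 -0.001" --pt "14 3 0 0.008 -0.002 0" --pt "0 0 0 0 0 0" --pt "0 0 0 0 0 0" --pt "0 0 0 0 0 0"

```text
clock: 9.4
position: [0.4919, -0.1901, 0.0855]
tool_rot: [0.296, 1.568, -0.024]
force: [0.5, 0.2, -1.4]
grip_width: 0.0144
```

```bash
python3 - <<'E'
from h import *
import pickle
s=observe();pickle.dump(s,open('s9.pkl','wb'));im=grab_frame('wrist')[:,:,::-1].copy();cv2.imwrite('pics/w9.png',im)
print(s['clock'],s['position'],s['force'],s['moment'].round(2),s['grip_width'],s['qd'].round(3))
go([.4896,-.1943,.064],np.radians(90-18.66),s)
E
```

```text
9.4 [ 0.49185406 -0.19007384  0.0855113 ] [ 0.46462406  0.22103999 -1.42141779] [-0.01  0.02 -0.04] 0.014409384115029317 [-0.001 -0.007 -0.009 -0.005 -0.004  0.006  0.003]
tool shift mm [21.5 -4.7 -0.9] rot [ 0.0051  0.0023 -0.0007] norm 22.0
```

View pics/w9.png

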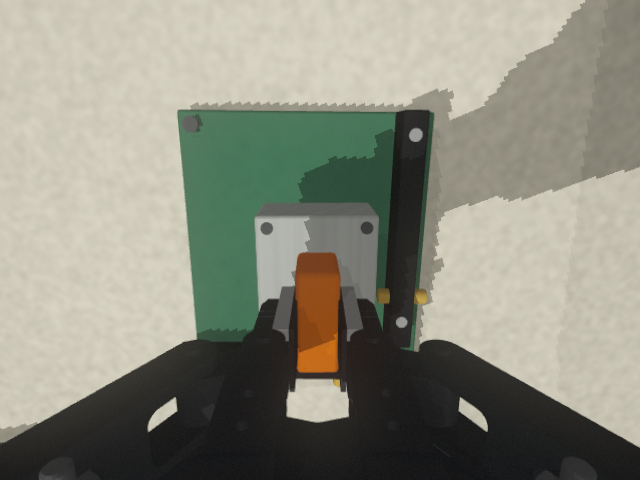

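Call:
jog_arm --pt "5 -4 -3 0.002 0.001 0" --pt "5 -4 -2 0.002 0.001 0" --pt "5 -1 0 0.001 0 0" --pt "4 0 0 0 0 0" --pt "0 0 0 0 0 0" --pt "0 0 0 0 0 0"

```text
clock: 10.05
position: [0.4837, -0.1988, 0.0657]
tool_rot: [0.137, 1.569, -0.19]
force: [-0.3, -0.4, -1.5]
grip_width: 0.0144
```

```bash
cat > st.py <<'E'
from h import *
import sys
s=observe();F=np.radians(-18.66)
R=np.array([[np.cos(F),-np.sin(F)],[np.sin(F),np.cos(F)]])
c=np.array([.5536,-.1706])
print('t',s['clock'],'pos',s['position'].round(4),'fix-xy rel seated mm',((R.T@(s['position'][:2]-c)+[.035,.025])*1000).round(2),'yawerr deg',round(np.degrees(np.arctan2(*Rs(s)[[1,0],1]))-71.34,2),'tilt',(Rs(s)[2,1:]*57.3).round(2))
print('F fix',(R.T@s['force'][:2]).round(2),'Fz',s['force'][2].round(2),'M',s['moment'].round(3),'grip',round(s['grip_width'],4),'qd',abs(s['qd']).max().round(3))
if len(sys.argv)>1:
    im=grab_frame('wrist')[:,:,::-1];cv2.imwrite('pics/%s.png'%sys.argv[1],im)
E
python3 st.py w10
```

```text
t 10.05 pos [ 0.4837 -0.1988  0.0657] fix-xy rel seated mm [-22.23 -24.11] yawerr deg -0.12 tilt [0.01 0.08]
F fix [-0.12 -0.46] Fz -1.48 M [ 0.015  0.008 -0.011] grip 0.0144 qd 0.005
```

View pics/w10.png

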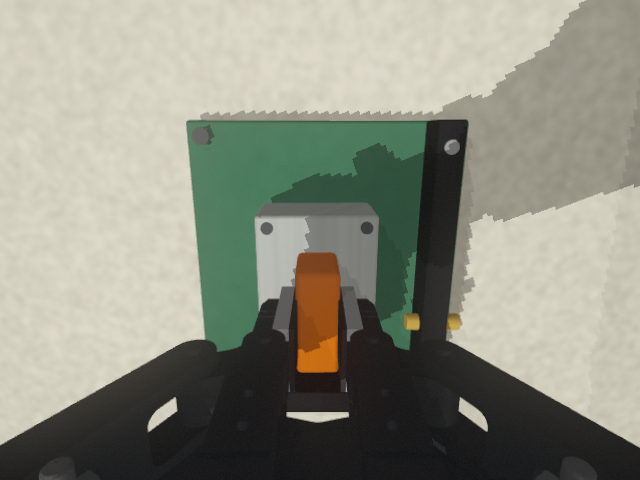

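The module is clear of the pins (pin tip at 405, module edge at 378), and the edges are parallel. I'll lower it until it touches the bed.

Call:
jog_arm --pt "2 0 0 0 0 0" --pt "1.5 0 0 0 0 0" --pt "0 0 0 0 0 0" --pt "0 0 0 0 0 0"

```text
clock: 10.5
position: [0.484, -0.1986, 0.0622]
tool_rot: [0.143, 1.569, -0.184]
force: [-0.0, 1.1, -2.8]
grip_width: 0.0142
```

```bash
python3 st.py
```

```text
t 10.5 pos [ 0.484  -0.1986  0.0622] fix-xy rel seated mm [-21.95 -23.79] yawerr deg -0.09 tilt [0.02 0.12]
F fix [-0.38  1.01] Fz -2.8 M [-0.021 -0.001 -0.013] grip 0.0142 qd 0.003
```

Call:
jog_arm --pt "0.7 0 0 0 0 0" --pt "0 0 0 0 0 0" --pt "0 0 0 0 0 0"

```text
clock: 10.8
position: [0.4841, -0.1986, 0.0616]
tool_rot: [0.137, 1.569, -0.19]
force: [-0.6, 0.4, -2.3]
grip_width: 0.0147
```

```bash
python3 st.py
```

```text
t 10.8 pos [ 0.4841 -0.1986  0.0616] fix-xy rel seated mm [-21.88 -23.74] yawerr deg -0.09 tilt [0.02 0.13]
F fix [-0.65  0.17] Fz -2.32 M [0.052 0.038 0.06 ] grip 0.0147 qd 0.002
```

Call:
jog_arm --pt "0.7 0 0 0 0 0" --pt "0 0 0 0 0 0" --pt "0 0 0 0 0 0"

```text
clock: 11.1
position: [0.4842, -0.1987, 0.061]
tool_rot: [0.059, 1.568, -0.268]
force: [-0.9, 0.1, -1.3]
grip_width: 0.0145
```

```bash
python3 st.py
```

```text
t 11.1 pos [ 0.4842 -0.1987  0.061 ] fix-xy rel seated mm [-21.78 -23.81] yawerr deg -0.09 tilt [0.01 0.14]
F fix [-0.93 -0.2 ] Fz -1.35 M [ 0.038  0.054 -0.005] grip 0.0145 qd 0.001
```

Call:
jog_arm --pt "0.7 0 0 0 0 0" --pt "0 0 0 0 0 0" --pt "0 0 0 0 0 0"

```text
clock: 11.4
position: [0.4843, -0.1988, 0.061]
tool_rot: [-0.189, 1.568, -0.516]
force: [0.1, 0.5, -1.5]
grip_width: 0.0146
```

```bash
python3 st.py
```

```text
t 11.4 pos [ 0.4843 -0.1988  0.061 ] fix-xy rel seated mm [-21.59 -23.92] yawerr deg -0.1 tilt [-0.03  0.18]
F fix [-0.1   0.49] Fz -1.54 M [-0.016  0.055  0.035] grip 0.0146 qd 0.002
```

Call:
jog_arm --pt "0.5 0 0 0 0 0" --pt "0 0 0 0 0 0" --pt "0 0 0 0 0 0"

```text
clock: 11.7
position: [0.4844, -0.1989, 0.061]
tool_rot: [-0.309, 1.567, -0.637]
force: [-1.0, 1.2, 1.6]
grip_width: 0.014
```

```bash
python3 st.py
```

```text
t 11.7 pos [ 0.4844 -0.1989  0.061 ] fix-xy rel seated mm [-21.48 -23.99] yawerr deg -0.11 tilt [-0.06  0.19]
F fix [-1.37  0.8 ] Fz 1.65 M [ 0.184  0.164 -0.006] grip 0.014 qd 0.003
```

Contact with the bed at TCP z ≈ 0.061 (expected 0.061). Now slide toward the corner.

Call:
jog_arm --pt "0 2 2 0 0 0" --pt "0 3 3 0 0 0" --pt "0 3 3 0 0 0" --pt "0 3 2 0 0 0" --pt "0 2 0 0 0 0" --pt "0 0 0 0 0 0" --pt "0 0 0 0 0 0"

```text
clock: 12.4
position: [0.4992, -0.1897, 0.061]
tool_rot: [-0.557, 1.567, -0.885]
force: [-1.5, -3.0, 4.0]
grip_width: 0.0142
```

```bash
python3 st.py w11
```

```text
t 12.4 pos [ 0.4992 -0.1897  0.061 ] fix-xy rel seated mm [-10.42 -10.46] yawerr deg -0.12 tilt [-0.12  0.2 ]
F fix [-0.44 -3.3 ] Fz 4.0 M [-0.319  0.344  0.007] grip 0.0142 qd 0.002
```

View pics/w11.png

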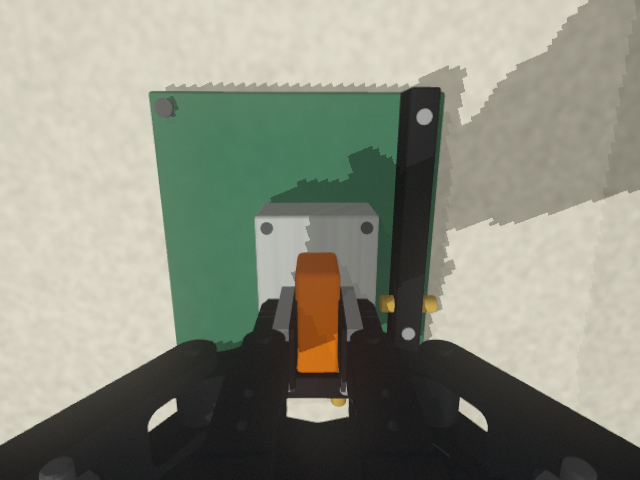

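Call:
jog_arm --pt "-0.3 1 1 0 0 0" --pt "0 1 1 0 0 0" --pt "0 0 1 0 0 0" --pt "0 0 0 0 0 0" --pt "0 0 0 0 0 0"

```text
clock: 12.95
position: [0.5026, -0.1884, 0.061]
tool_rot: [-0.502, 1.568, -0.83]
force: [-0.3, 0.3, 1.7]
grip_width: 0.0143
```

```bash
python3 st.py w12
```

```text
t 12.95 pos [ 0.5026 -0.1884  0.061 ] fix-xy rel seated mm [-7.59 -8.18] yawerr deg -0.12 tilt [-0.09  0.16]
F fix [-0.35  0.22] Fz 1.72 M [0.032 0.32  0.044] grip 0.0143 qd 0.003
```

View pics/w12.png

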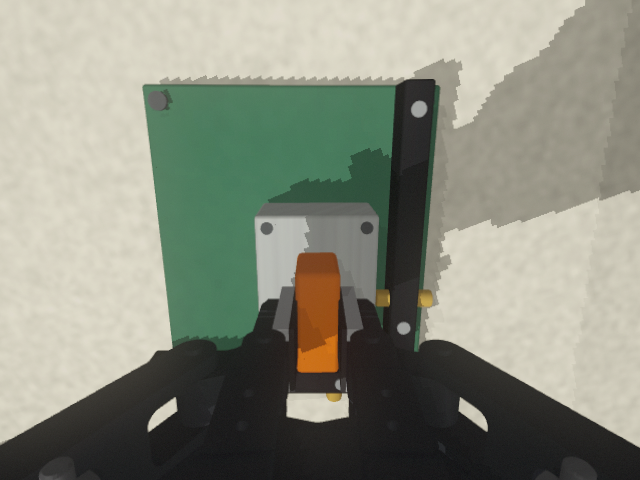

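Call:
jog_arm --pt "0 1 1 0 0 0" --pt "0 1 1 0 0 0" --pt "0 1 1 0 0 0" --pt "0 0 0 0 0 0"

```text
clock: 13.4
position: [0.5065, -0.1866, 0.061]
tool_rot: [-0.669, 1.568, -0.997]
force: [-1.7, -0.2, 2.0]
grip_width: 0.0145
```

```bash
python3 st.py
```

```text
t 13.4 pos [ 0.5065 -0.1866  0.061 ] fix-xy rel seated mm [-4.47 -5.23] yawerr deg -0.14 tilt [-0.11  0.14]
F fix [-1.58 -0.75] Fz 2.0 M [-0.004  0.223 -0.023] grip 0.0145 qd 0.002
```

Call:
jog_arm --pt "0 1 1 0 0 0" --pt "0 1 1 0 0 0" --pt "0 0 0 0 0 0"

```text
clock: 13.7
position: [0.5084, -0.1859, 0.061]
tool_rot: [-1.256, 1.567, -1.584]
force: [-0.9, 1.2, 0.7]
grip_width: 0.0146
```

```bash
python3 st.py w13
```

```text
t 13.7 pos [ 0.5084 -0.1859  0.061 ] fix-xy rel seated mm [-2.94 -3.94] yawerr deg -0.17 tilt [-0.2   0.07]
F fix [-1.21  0.9 ] Fz 0.66 M [0.056 0.108 0.001] grip 0.0146 qd 0.003
```

View pics/w13.png

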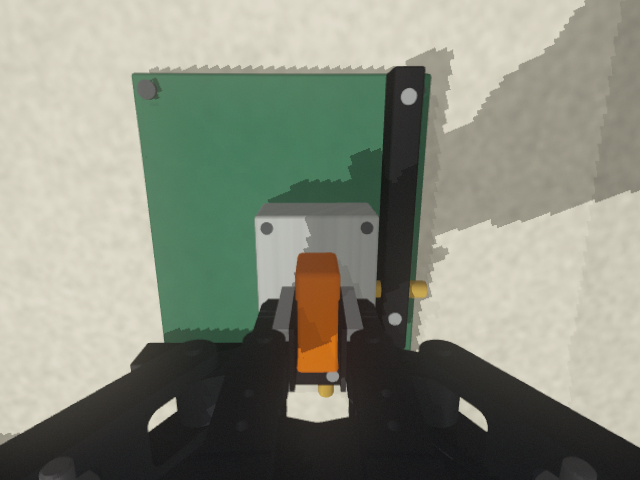

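Call:
jog_arm --pt "0 1 1 0 0 0" --pt "0 1 1 0 0 0" --pt "0 0 0 0 0 0"

```text
clock: 14.05
position: [0.51, -0.1853, 0.0611]
tool_rot: [-1.62, 1.566, -1.949]
force: [-0.9, 0.4, 1.5]
grip_width: 0.0145
```

```bash
python3 st.py
```

```text
t 14.05 pos [ 0.51   -0.1853  0.0611] fix-xy rel seated mm [-1.59 -2.88] yawerr deg -0.21 tilt [-0.3  -0.01]
F fix [-1.01  0.07] Fz 1.55 M [ 0.128  0.097 -0.026] grip 0.0145 qd 0.004
```

Call:
jog_arm --pt "0 1 1 0 0 0" --pt "0 1 1 0 0 0"

```text
clock: 14.25
position: [0.5115, -0.1849, 0.0611]
tool_rot: [-1.836, 1.563, -2.166]
force: [-8.1, -2.7, 10.3]
grip_width: 0.0146
```

```bash
python3 st.py w14
```

```text
t 14.25 pos [ 0.5115 -0.1849  0.0611] fix-xy rel seated mm [-0.37 -1.99] yawerr deg -0.25 tilt [-0.42 -0.11]
F fix [-6.83 -5.11] Fz 10.3 M [-0.572  1.761  0.003] grip 0.0146 qd 0.027
```

View pics/w14.png

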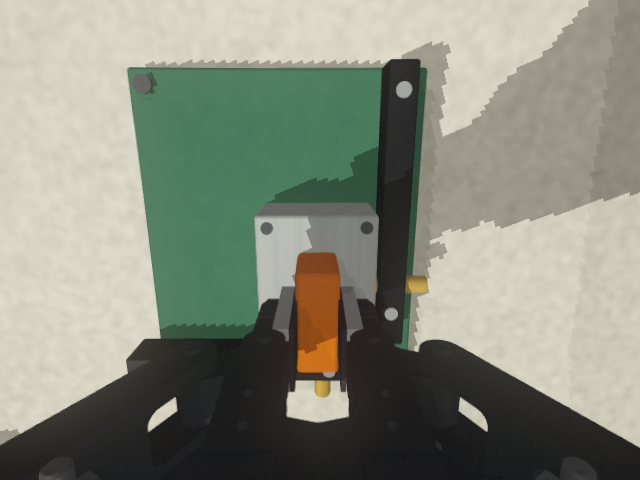

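Call:
jog_arm --pt "-0.3 0.7 0.3 -0.002 -0.001 0.004" --pt "-0.2 0.7 0.3 -0.002 -0.001 0.004" --pt "0 0.5 0.3 0 0 0"

```text
clock: 14.6
position: [0.512, -0.1839, 0.0611]
tool_rot: [-2.899, 1.569, 3.058]
force: [-5.0, -3.5, 3.5]
grip_width: 0.0148
```

```bash
python3 st.py w15; python3 - <<'E'
import cv2
im=cv2.imread('pics/w15.png')
cv2.imwrite('pics/w15z.png',cv2.resize(im[195:405,240:440],None,fx=2.8,fy=2.8,interpolation=3))
E
```

```text
t 14.6 pos [ 0.512  -0.1839  0.0611] fix-xy rel seated mm [-0.19 -0.96] yawerr deg -0.05 tilt [-0.03 -0.11]
F fix [-3.64 -4.95] Fz 3.49 M [-0.711  1.174  0.024] grip 0.0148 qd 0.011
```

View pics/w15z.png

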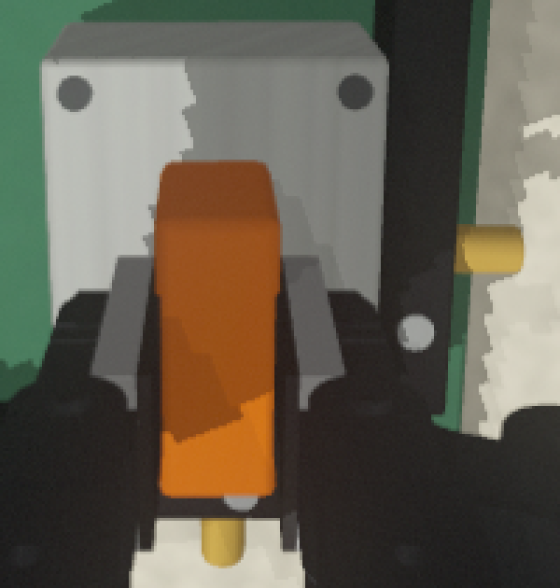

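Call:
jog_arm --pt "0 1 1 0 0 0" --pt "0 1 1 0 0 0"

```text
clock: 14.85
position: [0.5135, -0.1834, 0.0611]
tool_rot: [-2.551, 1.566, -2.879]
force: [-8.9, -4.5, 8.9]
grip_width: 0.0148
```

```bash
python3 st.py
```

```text
t 14.85 pos [ 0.5135 -0.1834  0.0611] fix-xy rel seated mm [1.07 0.07] yawerr deg -0.11 tilt [-0.14 -0.22]
F fix [-6.96 -7.11] Fz 8.93 M [-0.712  1.848 -0.029] grip 0.0148 qd 0.026
```

Call:
jog_arm --pt "0 1.5 1.5 0 0 0" --pt "0 1.5 1.5 0 0 0"

```text
clock: 15.05
position: [0.514, -0.183, 0.0612]
tool_rot: [-2.454, 1.558, -2.783]
force: [-19.1, -5.0, 21.7]
grip_width: 0.0147
```

```bash
python3 st.py w16
```

```text
t 15.05 pos [ 0.514  -0.183   0.0612] fix-xy rel seated mm [1.45 0.54] yawerr deg -0.21 tilt [-0.45 -0.54]
F fix [-16.49 -10.88] Fz 21.73 M [-1.024  4.158 -0.093] grip 0.0147 qd 0.053
```

View pics/w16.png

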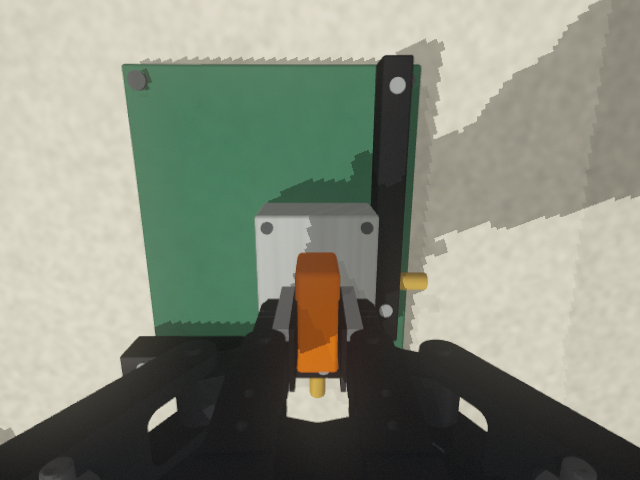

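Call:
jog_arm --pt "-0.4 0.5 0 -0.001 -0.005 0.004" --pt "-0.3 0.5 0 -0.002 -0.004 0.004" --pt "0 0.5 0.3 0 0 0"

```text
clock: 15.4
position: [0.5136, -0.1827, 0.0615]
tool_rot: [-2.465, 1.568, -2.793]
force: [-5.5, -4.3, 2.2]
grip_width: 0.0144
```

```bash
python3 st.py
```

```text
t 15.4 pos [ 0.5136 -0.1827  0.0615] fix-xy rel seated mm [0.92 0.75] yawerr deg -0.09 tilt [-0.11 -0.14]
F fix [-3.83 -5.84] Fz 2.2 M [-1.055  1.25  -0.025] grip 0.0144 qd 0.012
```

Call:
jog_arm --pt "-0.2 1 0.6 0 0 0" --pt "0 1 0.6 0 0 0"

```text
clock: 15.6
position: [0.5138, -0.1827, 0.0613]
tool_rot: [-2.347, 1.564, -2.676]
force: [-9.2, -5.8, 6.7]
grip_width: 0.0144
```

```bash
python3 st.py w17
```

```text
t 15.6 pos [ 0.5138 -0.1827  0.0613] fix-xy rel seated mm [1.19 0.82] yawerr deg -0.17 tilt [-0.27 -0.26]
F fix [-6.87 -8.49] Fz 6.7 M [-1.463  2.1   -0.01 ] grip 0.0144 qd 0.02
```

Call:
jog_arm --pt "0 1 1 -0.001 -0.004 0.004" --pt "0 1 1 -0.001 -0.004 0.004" --pt "0 1 1 -0.001 -0.004 0.004"

```text
clock: 15.95
position: [0.5138, -0.1829, 0.061]
tool_rot: [0.966, 1.569, 0.639]
force: [-13.3, -5.0, 11.0]
grip_width: 0.0144
```

```bash
python3 st.py w18;  python3 - <<'E'
import cv2
im=cv2.imread('pics/w18.png')
cv2.imwrite('pics/w18z.png',cv2.resize(im[195:405,240:440],None,fx=2.8,fy=2.8,interpolation=3))
E
```

```text
t 15.95 pos [ 0.5138 -0.1829  0.061 ] fix-xy rel seated mm [1.21 0.65] yawerr deg -0.11 tilt [0.09 0.06]
F fix [-11.04  -9.  ] Fz 11.0 M [-0.991  2.919 -0.099] grip 0.0144 qd 0.035
```

View pics/w18z.png

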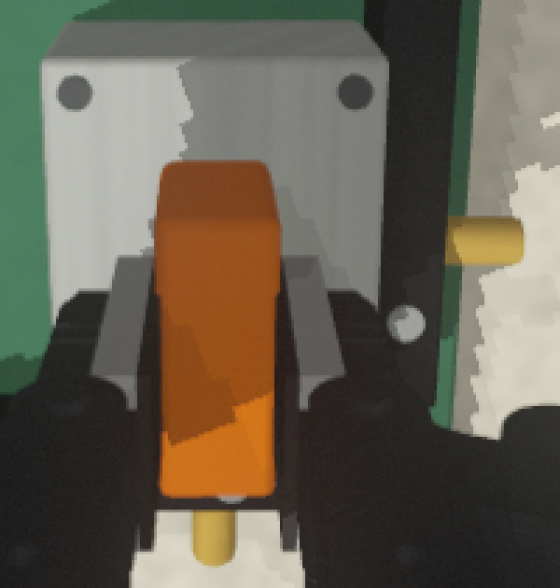

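Call:
jog_arm --pt "0 1.5 1.5 0.006 -0.004 0.004" --pt "0 1.5 1.5 0.006 -0.003 0.003"

```text
clock: 16.2
position: [0.5138, -0.183, 0.0609]
tool_rot: [0.958, 1.567, 0.616]
force: [-18.5, -5.8, 18.1]
grip_width: 0.0143
```

```bash
python3 st.py
```

```text
t 16.2 pos [ 0.5138 -0.183   0.0609] fix-xy rel seated mm [1.25 0.55] yawerr deg -0.9 tilt [0.18 0.13]
F fix [-15.62 -11.42] Fz 18.08 M [-1.286  4.08   0.468] grip 0.0143 qd 0.054
```

Call:
jog_arm --pt "0 1.5 1.5 -0.006 -0.003 0.003" --pt "0 1.5 1.5 -0.006 -0.003 0.003"

```text
clock: 16.4
position: [0.5138, -0.183, 0.0609]
tool_rot: [0.949, 1.567, 0.619]
force: [-17.7, -5.0, 17.1]
grip_width: 0.0146
```

```bash
python3 st.py
```

```text
t 16.4 pos [ 0.5138 -0.183   0.0609] fix-xy rel seated mm [1.29 0.55] yawerr deg -0.28 tilt [0.19 0.14]
F fix [-15.16 -10.45] Fz 17.12 M [-1.157  3.923 -0.063] grip 0.0146 qd 0.044
```

Call:
jog_arm --pt "0 1.5 1.5 -0.006 -0.003 0.003" --pt "0 1.5 1.5 -0.006 -0.003 0.003"

```text
clock: 16.6
position: [0.5137, -0.183, 0.0608]
tool_rot: [1.055, 1.566, 0.734]
force: [-17.6, -5.0, 16.7]
grip_width: 0.0147
```

```bash
python3 st.py
```

```text
t 16.6 pos [ 0.5137 -0.183   0.0608] fix-xy rel seated mm [1.2 0.5] yawerr deg 0.29 tilt [0.22 0.13]
F fix [-15.09 -10.35] Fz 16.74 M [-1.168  3.96  -0.46 ] grip 0.0147 qd 0.043
```

Call:
jog_arm --pt "-0.1 1.2 1 0.005 -0.002 0.002" --pt "-0.1 1.2 1 0.005 -0.002 0.002" --pt "0 1.3 1 0.001 -0.002 0.002"

```text
clock: 16.9
position: [0.5137, -0.183, 0.0609]
tool_rot: [1.096, 1.567, 0.761]
force: [-14.5, -7.0, 13.8]
grip_width: 0.0145
```

```bash
python3 st.py w20
```

```text
t 16.9 pos [ 0.5137 -0.183   0.0609] fix-xy rel seated mm [1.18 0.54] yawerr deg -0.5 tilt [0.22 0.11]
F fix [-11.49 -11.3 ] Fz 13.8 M [-1.369  3.225  0.175] grip 0.0145 qd 0.017
```

Call:
jog_arm --pt "0 1.2 1 -0.003 -0.002 0.001" --pt "0 1.2 1 0 -0.002 0.002"

```text
clock: 17.15
position: [0.5137, -0.183, 0.0609]
tool_rot: [0.91, 1.568, 0.577]
force: [-13.3, -6.1, 12.5]
grip_width: 0.0145
```

```bash
python3 st.py w21; python3 - <<'E'
import cv2,time
im=cv2.imread('pics/w21.png')
cv2.imwrite('pics/w21z.png',cv2.resize(im[50:405,240:440],None,fx=1.6,fy=1.6,interpolation=3))
from h import *
t=grab_frame('top')[:,:,::-1];cv2.imwrite('pics/t21.png',t)
E
python3 st.py
```

```text
t 17.15 pos [ 0.5137 -0.183   0.0609] fix-xy rel seated mm [1.19 0.53] yawerr deg -0.4 tilt [0.14 0.11]
F fix [-10.65 -10.05] Fz 12.54 M [-1.113  3.011  0.099] grip 0.0145 qd 0.01
t 17.25 pos [ 0.5138 -0.1829  0.0609] fix-xy rel seated mm [1.23 0.56] yawerr deg -0.41 tilt [0.14 0.11]
F fix [-10.89 -10.24] Fz 12.72 M [-1.19   2.994  0.105] grip 0.0146 qd 0.001
```

View pics/w21.png

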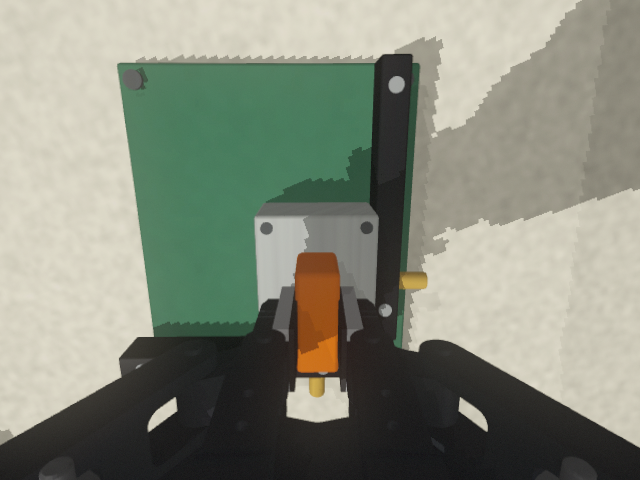

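View pics/t21.png

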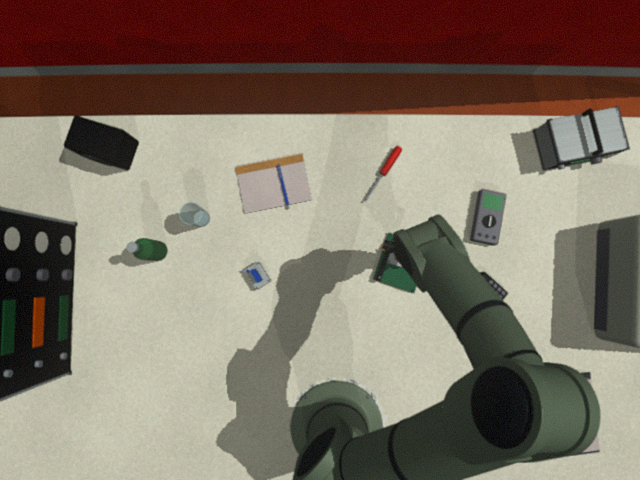

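```bash
python3 -c "
from workcell import bot
print(bot.job_done())"; python3 st.py
```

```text
the job is handed in; nothing more can be done
None
the job is handed in; nothing more can be done
```

I gripped the orange module by its bar, set it flat on the fixture bed and slid it into the corner until it stopped against both stops. I handed it in at about 17.3 s, still gripped and pressed.

**Last checks:**
- **Push:** about 10.9 N against stop_far and 10.2 N against stop_left, well above the roughly 2.8 N of each pin. The position did not change when I commanded more push.
- **Flat:** it pressed down on the bed with about 13 N, and tilt was within 0.15°.
- **Square:** the wrist's twisting moment was 0.1 N m. I had turned the module slightly both ways and set it close to where that moment is zero.
- **Pins:** in the wrist picture both stand out behind their stops, as they should when pushed in. I did not measure their travel.
- **Bystanders:** in the last top view the blue module, glass, bottle, pen, screwdriver and meter look unmoved. The arm partly hides the microphone.

**Where checks disagreed:**
- **Position and yaw:** the seated position came out 1.2 mm and 0.6 mm beyond my camera estimate. The tool's yaw differed from the camera's by 0.4°. I trusted contact over the cameras, since the calibration is only good to about 2 mm.
- **Wrist camera height:** its fits were off by about 5 mm in height (10 mm in one), so I took the heights from contact.

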